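# Rebuild the shaker stack under the microphone

## Robot

A 6-joint arm with a two-finger parallel gripper is mounted at the origin on the work surface. World frame = base frame: x ahead of the robot, y to its left, z up, the work surface at z = 0. Lengths are in m, angles in rad, forces in N, time in s.
With the tool pointing down it reaches from about 0.4 to 0.925 m from the base axis. Payload 3.4 kg.
Tool frame: the origin (TCP) lies on the centre line of the jaws, within the pads' length; the fingertips stand 17 mm ahead of it and the grasp point (between the pads) lies 2 mm behind it; z points along the fingers, y is the direction in which the jaws open and shut (so a half turn about z gives the same grasp; the last joint's range is limited). The gripper opens to 85 mm and grips with 20 to 120 N. Pads are 22 mm wide; open, the fingers measure 114 mm over their backs; the gripper's body (76 mm by 85 mm) begins 54 mm behind the grasp point. The pads swing forward as they close: fully open they stand 13 mm farther back than shut.
Start: joints at [1.171, 0.307, 1.506, -0, 1.328, -0.073], TCP at [0.184, 0.545, 0.248] pointing down, gripper open.
Joint ranges: [-3.12, 3.12], [-1.05, 2.28], [0.14, 2.33], [-1.42, 4.57], [0.1, 2.73], [-2.68, 2.68]. Speed limits (rad/s): [2.57, 2.57, 3.14, 3.14, 3.14, 3.14].

## Interface

Orientations are given as a 3x3 rotation matrix whose columns are the frame's x, y, z axes.
In Python, from rig import bot gives the robot as it stands. Calls block until the motion is done:
- bot.move_ptp(position, orientation): joint-space move of the TCP to a pose.
- bot.move_straight(position, ori=None, v=0.15): straight line of the TCP; ori=None keeps the orientation; v is the mean speed in m/s.
- bot.set_joints(angles): joint-space move.
- bot.release() and bot.grasp(force=None): open the fingers fully, or close them until they stop; force is the grip in N (None keeps the last).
- bot.sleep(seconds).
- bot.solve_ik(position, orientation): joint angles nearest the present ones, or None.
- bot.sense(): the state.
- bot.camera(name): name is "side" or "top" or "wrist"; returns the picture (420x560x3 uint8, red, green, blue); there is no depth.
- bot.calibration(name): a dict with "vertical_fov" (degrees; the focal length in pixels is half the picture's height over the tangent of half this angle, whatever the lens; pixels are square), "cx", "cy" (the principal point, pixels), "dist_coeffs" ([k1, k2, p1, p2, k3] as OpenCV has them; the pictures are not rectified), "position" and "attitude" of the camera in the world; the wrist camera has in their place "tool_from_camera" (4x4, takes a point from camera to tool coordinates, whose origin is the TCP and whose axes are the flange's). Camera axes: x right, y down, z forward; pixel columns grow to the right and rows downward; lengths in m; the calibration is good to about 2 mm. A picture is of the moment at which its call begins: read the wrist's pose just before it. calibration takes no time and is no camera call.
A pose or a line that the arm cannot do raises bot.IKError and nothing moves.
- bot.sign_off(): hands the job in, once; it reports no verdict.
Trained networks look in the newest picture that a camera, given by its name, has taken for a name from the list of things; names that differ only in an ending like _2 or _b are one class to them, and where a whole thing is asked for, a point or a joint stands for the part that bears it (a point fixed in the world has none). Each returns a list of dicts, best first, with "score" (0 to 1); they miss things now and then, are a little off and sometimes report something else, mostly with a low value. They report only what shows in the picture. A call takes as long as a camera call. They do not tell look-alikes from the thing itself.
- bot.masks_of(camera, target): "pixels" (420x560 bool, what is visible of it) and "position" ([row, column] in pixels, amid what is visible of it).
The state is a dict: "time": time; "q": joint angles; "joint_vel": joint speeds; "joint_torque": joint torques, N m; "tcp_pos": TCP position; "orientation": TCP orientation; "ft_force": force on the tool from outside, world axes, zero at the start; "torque": the same for the moment, N m; "opening": finger opening in m.
Only numpy, scipy, OpenCV 4.12 (cv2) and the standard library are available. Lean on these libraries where they do the work, as an engineer would, in place of code of your own. Each camera call takes 0.05 s, during which the arm holds its last target.

## Task

Finish the stack of tin shakers in the wooden tray under the microphone: three already lie in the tray side by side, so take the other three out of the foam-lined case, lay two of them in the two gaps of that row and then the third in the gap between those two, all lying the same way with their ends roughly in line. Lower each one until it rests in its gap before you let go. Reach in at a slant under the microphone without touching it or its stand, leave the slim wooden shaker in the case, and leave the row in the tray and everything else on the table where they are.

Things in the scene. Friction and masses are not known exactly. Their poses are not given: they have to be found in the camera images.
- tray: fixed wooden tray, 181 mm along x, 90 mm along y; origin at the centre of its underside, on the table. Felt floor 12 mm up; 34 mm high cheeks at the x ends (153 mm between them) hold the row, 18 mm high lips at the y ends. Its x points away from the robot (yaw within 0.25 rad), the row's axes lie along its y. It stands left or right of the table's middle, the case on the other side.
- near_gap (a point): where the centre of a shaker comes to lie when it rests in the gap between the near and the middle shaker of the tray's row: 25 mm towards the tray's -x from its middle, 80 mm above the tray's underside. Its axes are the tray's.
- far_gap (a point): the same for the gap between the middle and the far shaker: 25 mm towards the tray's +x, 80 mm above the tray's underside.
- top_gap (a point): where the centre of the last shaker comes to lie when it rests on those two: over the tray's middle, 124 mm above the tray's underside.
- base1: tin shaker: plain bare-steel closed cylinder, 50 mm in diameter and 60 mm long with flat ends, about 90 g, lying on its side. Origin at its centre (mid-length, on its axis); its y axis runs along the cylinder's axis. It lies in the tray, nearest the robot.
- base2: tin shaker: plain bare-steel closed cylinder, 50 mm in diameter and 60 mm long with flat ends, about 90 g, lying on its side. Origin at its centre (mid-length, on its axis); its y axis runs along the cylinder's axis. It lies in the middle of the tray.
- base3: tin shaker: plain bare-steel closed cylinder, 50 mm in diameter and 60 mm long with flat ends, about 90 g, lying on its side. Origin at its centre (mid-length, on its axis); its y axis runs along the cylinder's axis. It lies in the tray, farthest from the robot.
- mic_stand: fixed desk microphone stand just beyond the tray: round foot 120 mm across, post 350 mm high, a boom at 330 mm running to its own -x (yaw near the tray's); origin at the centre of the foot's underside, about 200 mm from the tray's middle. A ring-shaped mount of 94 mm outer diameter sits round the microphone from x = -140 to -100 mm
- mic_nose (a point): tip of the black microphone that hangs level under the boom, on its axis, 259 mm above the table, about 12 mm nearer the robot than the tray's middle. The microphone is 50 mm thick and runs 192 mm from here to the stand's +x; its underside is 85 mm above a finished stack. A hand pointing straight down does not fit; one leaning back to the tray's -x by 35 to 45 degrees does.
- case: fixed open black case, 276 mm along x, 184 mm along y, walls 36 mm high, 6 mm thick; origin at the centre of its underside; yaw within 0.25 rad. Foam floor 15 mm up with four cut-outs along x, 58 mm apart, between ridges 10 mm higher, 36 mm long: three hold tin shakers, any one the slim shaker. Their axes lie along the case's y; 56 mm free from shaker ends to walls.
- shaker1: tin shaker: plain bare-steel closed cylinder, 50 mm in diameter and 60 mm long with flat ends, about 90 g, lying on its side. Origin at its centre (mid-length, on its axis); its y axis runs along the cylinder's axis. It starts in one of the case's cut-outs, its axis 40 mm above the table.
- shaker2: tin shaker: plain bare-steel closed cylinder, 50 mm in diameter and 60 mm long with flat ends, about 90 g, lying on its side. Origin at its centre (mid-length, on its axis); its y axis runs along the cylinder's axis. It starts in one of the case's cut-outs, its axis 40 mm above the table.
- shaker3: tin shaker: plain bare-steel closed cylinder, 50 mm in diameter and 60 mm long with flat ends, about 90 g, lying on its side. Origin at its centre (mid-length, on its axis); its y axis runs along the cylinder's axis. It starts in one of the case's cut-outs, its axis 40 mm above the table.
- slim_shaker: dark wooden shaker, 38 mm in diameter, 60 mm long, lying in one of the case's cut-outs; to be left there. Origin at its centre, y along its axis.
- mallet: loose mallet, 200 mm long with a cork head 29 mm in diameter, lying beside the tray; origin on the table under its middle, head towards its x.
- harmonica: loose harmonica, 104 x 27 x 23 mm, lying beside the case; origin at the centre of its underside.
- kalimba: loose thumb piano, wooden box 150 x 115 x 30 mm with steel tongues to 45 mm height, at the right; origin at the centre of its underside.
- wood_block: loose wooden block, 85 x 55 x 45 mm, at the back of the table; origin at the centre of its underside.
- green_bottle: loose green bottle, 61 mm in diameter, 225 mm tall, standing at the right; origin at the centre of its underside.
- brown_bottle: loose brown bottle, 61 mm in diameter, 225 mm tall, standing at the right; origin at the centre of its underside.
- brass_bell: loose brass hand bell with a wooden grip, 76 mm in diameter, 130 mm tall, standing at the left; origin at the centre of its underside.
Not all that is in view belongs to the job. What is shaped like the shaker3 but green, pink or purple is not meant.

How it is judged:
By the outcome, as a careful person would: the job done as asked, in the order asked, and still so for the second after the job is handed in, with the robot touching nothing.
It also fails if it takes over 72 s, if anything falls off the work surface, if the arm or the gripper's body presses on something with over 40 N, if the wrist force passes 120 N, or if a joint passes its speed limit or range.

## Working session

There is one attempt and no reset: what is moved stays moved. The work goes in short steps, each a Python script; the robot and the scene stay as the last script left them, time stands still between calls to the robot, and variables do not carry over. Pictures are saved under pics/ and viewed, and the job is handed in when it is done.

```bash
mkdir -p pics; ls
python3 - <<'E'
from rig import bot
import cv2
for n in ("top","side","wrist"):
    im=bot.camera(n); cv2.imwrite(f"pics/{n}0.png",im[:,:,::-1]); print(n,bot.calibration(n))
s=bot.sense(); print(s)
E
```

```text
pics
top {'vertical_fov': 53.97718492375718, 'cx': 272.5450155587214, 'cy': 204.5113100394104, 'dist_coeffs': array([0.00907222, 0.        , 0.        , 0.        , 0.        ]), 'position': array([ 0.46324141, -0.00255252,  1.19822642]), 'attitude': array([[-0.00565506, -0.99056288,  0.13694236],
       [-0.99988663,  0.00369007, -0.01459863],
       [ 0.01395554, -0.13700939, -0.99047144]])}
side {'vertical_fov': 49.393274733657755, 'cx': 288.1504415375567, 'cy': 204.2795014634473, 'dist_coeffs': array([0.00590155, 0.        , 0.        , 0.        , 0.        ]), 'position': array([ 0.10402022, -0.67815507,  1.00952353]), 'attitude': array([[ 0.79486028, -0.4394398 ,  0.41843732],
       [-0.60669891, -0.56343949,  0.56076053],
       [-0.01065638, -0.69959174, -0.71446332]])}
wrist {'vertical_fov': 67.92339795267415, 'cx': 289.6085335936135, 'cy': 209.26305567481447, 'dist_coeffs': array([-0.06937668,  0.        ,  0.        ,  0.        ,  0.        ]), 'tool_from_camera': array([[-2.49573265e-04, -9.58552176e-01, -2.84916942e-01,
         7.18821608e-02],
       [ 9.99999536e-0
[... 316 characters left out ...]
28884072e-06,
        1.32840142e+00, -7.35121844e-02]), 'joint_vel': array([ 0.00140501, -0.00044045, -0.00435025,  0.00046883,  0.00022469,
        0.00185736]), 'joint_torque': array([ 1.37338275e-04, -4.57978356e+01, -2.52219433e+01, -1.50895812e-04,
        8.51617253e-03, -1.95242581e-05]), 'tcp_pos': array([0.18386557, 0.54428245, 0.24757909]), 'orientation': array([[-9.47401961e-01,  3.20045538e-01, -6.15419373e-04],
       [ 3.20046111e-01,  9.47400808e-01, -1.48167436e-03],
       [ 1.08845545e-04, -1.60070377e-03, -9.99998713e-01]]), 'ft_force': array([ 0.44937076, -0.40953077,  0.9850995 ]), 'torque': array([-0.02517277, -0.03000782, -0.00995666]), 'opening': 0.08537652183265224}
```

View pics/top0.png

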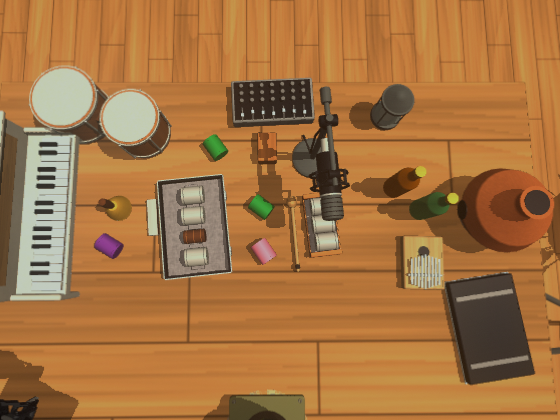

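View pics/side0.png

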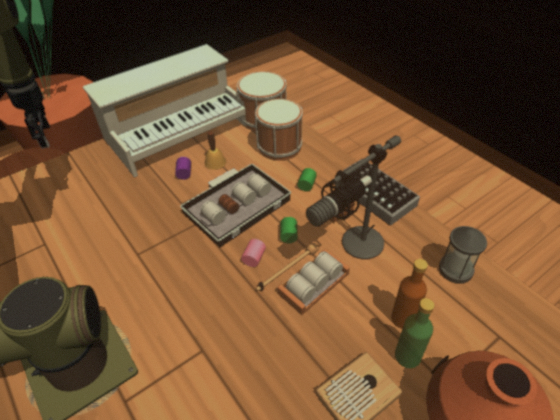

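View pics/wrist0.png

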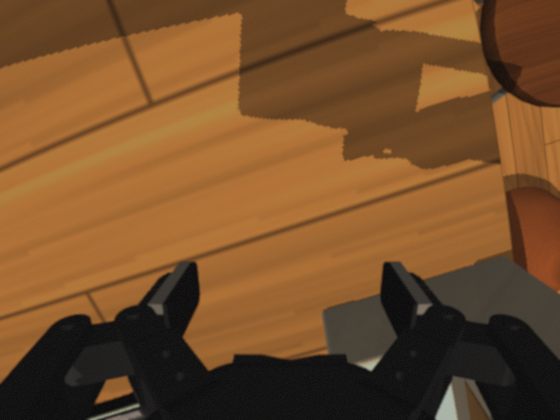

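The top view shows three steel shakers in the case at (192,195), (192,215) and (195,257), with the slim dark one at (193,236). The tray row is at about (322,207) to (325,241) under the microphone. Look-alikes to ignore are green at (215,147) and (260,207), pink at (263,251) and purple at (108,245).

```bash
cat > h.py <<'E'
from rig import bot
import numpy as np, cv2
def K(c):
    f=210/np.tan(np.radians(c["vertical_fov"])/2)
    return np.array([[f,0,c["cx"]],[0,f,c["cy"]],[0,0,1]])
def campose(name,sense=None):
    c=bot.calibration(name)
    if name!="wrist": return c,np.array(c["attitude"]),np.array(c["position"])
    T=np.array(c["tool_from_camera"]);R=sense["orientation"]
    return c,R@T[:3,:3],sense["tcp_pos"]+R@T[:3,3]
def back(name,uv,z,sense=None):
    c,R,p=campose(name,sense)
    n=cv2.undistortPoints(np.array(uv,float).reshape(-1,1,2),K(c),c["dist_coeffs"]).reshape(-1,2)
    d=np.c_[n,np.ones(len(n))]@R.T
    return p+d*((z-p[2])/d[:,2])[:,None]
def proj(name,P,sense=None):
    c,R,p=campose(name,sense)
    r,_=cv2.Rodrigues(R.T)
    return cv2.projectPoints(np.array(P,float).reshape(-1,1,3),r,-R.T@p,K(c),c["dist_coeffs"])[0].reshape(-1,2)
def Rz(a): return np.array([[np.cos(a),-np.sin(a),0],[np.sin(a),np.cos(a),0],[0,0,1]])
def save(im,n,crop=None,s=1):
    if crop: im=im[crop[0]:crop[1],crop[2]:crop[3]]
    cv2.imwrite(f"pics/{n}.png",cv2.resize(np.ascontiguousarray(im[:,:,::-1]),None,fx=s,fy=s,interpolation=cv2.INTER_CUBIC))
E
python3 - <<'E'
from h import *
im=bot.camera("top")
save(im,"case_crop",(165,290,135,275),5); save(im,"tray_crop",(140,275,270,370),4)
zs={"tray":.034,"case":.036,"shaker1":.04,"base1":.04,"slim_shaker":.034,"mic_stand":0,"mallet":.015,"harmonica":.02,"brass_bell":.05}
for t,z in zs.items():
    for d in bot.masks_of("top",t)[:7]:
        if d["score"]<.3: continue
        r,c=d["position"]
        cn=max(cv2.findContours(d["pixels"].astype(np.uint8),0,1)[0],key=cv2.contourArea)
        w=back("top",cn.reshape(-1,2),z)[:,:2].astype(np.float32)
        rect=cv2.minAreaRect(w*1000)
        print(t,round(d["score"],2),(int(r),int(c)),back("top",[[c,r]],z)[0].round(3),[np.round(x,1) for x in rect],d["pixels"].sum())
E
```

```text
tray 0.87 (228, 309) [ 0.554 -0.125  0.034] [array([ 568.7, -155.7]), array([178.7,  87.8]), np.float64(6.8)] 549
tray 0.55 (195, 185) [0.651 0.227 0.034] [array([654. , 209.7]), array([54.3, 62.6]), np.float64(1.4)] 390
case 0.73 (228, 193) [0.555 0.204 0.036] [array([565.3, 201.7]), array([281.9, 192.8]), np.float64(5.9)] 4981
shaker1 0.92 (192, 189) [0.66  0.217 0.04 ] [array([650.5, 208.7]), array([49.1, 62.3]), np.float64(1.0)] 362
shaker1 0.91 (205, 260) [0.622 0.016 0.04 ] [array([617.8,  13.3]), array([62.6, 47.6]), np.float64(54.0)] 348
shaker1 0.8 (251, 261) [0.493 0.012 0.04 ] [array([492.1,   7.4]), array([63.5, 51.2]), np.float64(36.7)] 408
shaker1 0.79 (246, 108) [0.506 0.437 0.04 ] [array([510. , 435.8]), array([75.5, 49.3]), np.float64(61.3)] 460
shaker1 0.71 (257, 196) [0.475 0.192 0.04 ] [array([479.9, 193.9]), array([51.6, 67. ]), np.float64(5.9)] 427
shaker1 0.7 (144, 216) [0.799 0.142 0.04 ] [array([792.8, 146.4]), array([75.4, 50.9]), np.float64(36.4)] 415
shaker1 0.64 (213, 191) [0.598 0.21  0.04 ] [array([594.7, 205.4]), array([50.3, 66.8]), np.float64(5.5)] 4
[... 448 characters left out ...]
.8)] 223
slim_shaker 0.69 (241, 327) [ 0.519 -0.173  0.034] [array([ 520.9, -169.9]), array([51.2, 66.1]), np.float64(6.0)] 398
slim_shaker 0.61 (233, 194) [0.542 0.2   0.034] [array([536.4, 200.4]), array([37.3, 60.7]), np.float64(6.1)] 281
mic_stand 0.66 (166, 325) [ 0.743 -0.177  0.   ] [array([ 782. , -154.9]), array([407., 157.]), np.float64(8.4)] 3469
mallet 0.79 (217, 294) [ 0.589 -0.083  0.015] [array([603.6, -73.2]), array([23.2, 90.2]), np.float64(89.2)] 218
harmonica 0.58 (216, 154) [0.593 0.318 0.02 ] [array([591.7, 322.9]), array([105.2,  31.6]), np.float64(4.8)] 405
brass_bell 0.83 (207, 118) [0.614 0.411 0.05 ] [array([622.4, 416. ]), array([92.1, 71.7]), np.float64(42.7)] 642
```

View pics/case_crop.png

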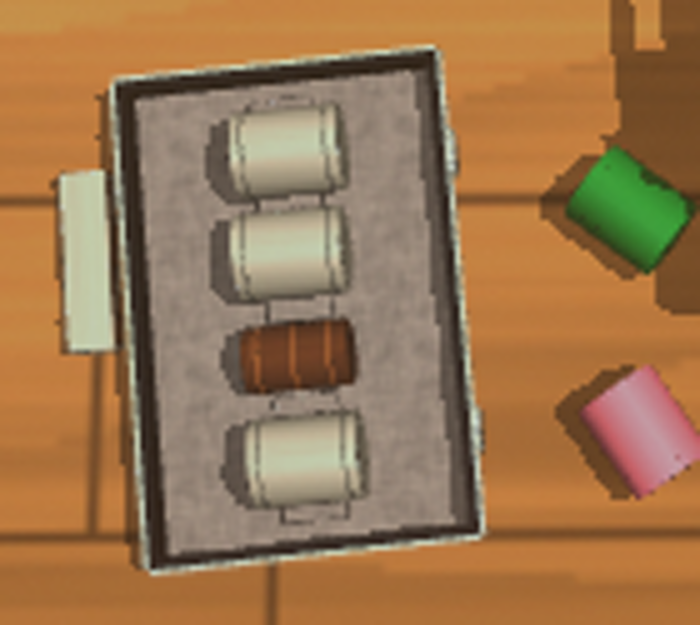

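View pics/tray_crop.png

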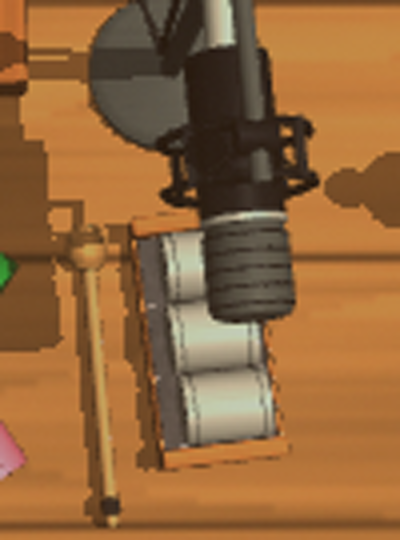

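The case crop confirms the choice: three steel cylinders, with the dark banded wooden one third from the far end. Plan: grip each one end-to-end with the jaws along the case's y. Place far gap first so the gripper's body clears its neighbour, then near, then top, with the hand leaning back about 40°. First I'll take refined looks with the wrist camera.

Run:
```python
from h import *
def Rt(yaw,tilt):
    s,c=np.sin(tilt),np.cos(tilt)
    return Rz(yaw)@np.array([[-c,0,s],[0,1,0],[-s,0,-c]])
# feasibility
for nm,p,R in [("case",(.56,.2,.3),Rt(.1,0)),("c1",(.48,.19,.04),Rt(.1,0)),("c3",(.65,.21,.04),Rt(.1,0)),("view",(.44,-.17,.25),Rt(.11,0))]+[(f"t{t}{n}",p,Rt(.115,np.radians(t))) for t in (35,40,45) for n,p in (("far",(.593,-.157,.08)),("farup",(.50,-.167,.2)),("near",(.543,-.163,.08)),("top",(.568,-.16,.124)))]:
    print(nm,None if (q:=bot.solve_ik(np.array(p),R)) is None else np.round(q,2))
bot.move_ptp(np.array([.56,.2,.3]),Rt(.1,0))
s=bot.sense(); im=bot.camera("wrist"); save(im,"w_case")
np.save("s_case.npy",s,allow_pickle=True)
for t in ("shaker1","slim_shaker"):
  for d in bot.masks_of("wrist",t):
    if d["score"]<.3: continue
    cn=max(cv2.findContours(d["pixels"].astype(np.uint8),0,1)[0],key=cv2.contourArea)
    rect=cv2.minAreaRect(cn); r,c=d["position"]
    print(t,round(d["score"],2),(int(r),int(c)),back("wrist",[[c,r]],.04,s)[0].round(4),[np.round(x,1) for x in rect])
print(s["time"])
```

```text
case [ 0.27  0.3   1.38 -0.    1.46 -1.4 ]
c1 [ 0.3   0.48  1.88 -0.    0.78 -1.38]
c3 [ 0.25  0.64  1.49 -0.    1.01 -1.42]
view [-0.46  0.16  1.71 -0.    1.27 -2.14]
t35far None
t35farup None
t35near [-0.61  0.42  2.18  1.42  0.39  2.68]
t35top None
t40far [-0.57  0.47  2.15  1.7   0.42  2.44]
t40farup None
t40near [-0.65  0.45  2.24  1.75  0.47  2.3 ]
t40top None
t45far [-0.6   0.51  2.21  1.97  0.53  2.13]
t45farup None
t45near [-0.7   0.5   2.3   1.97  0.59  2.03]
t45top [-0.65  0.4   2.21  1.73  0.52  2.36]
shaker1 0.96 (112, 289) [0.4823 0.1928 0.04  ] [array([291., 110.]), array([54., 44.]), np.float64(-0.0)]
shaker1 0.95 (325, 240) [0.7855 0.1501 0.04  ] [array([239.5, 326.1]), array([50.4, 33.8]), np.float64(53.1)]
shaker1 0.86 (204, 289) [0.5949 0.2043 0.04  ] [array([290., 205.]), array([38., 48.]), np.float64(90.0)]
shaker1 0.82 (157, 478) [0.51   0.4347 0.04  ] [array([477.8, 158.8]), array([60.1, 42.4]), np.float64(45.0)]
shaker1 0.78 (205, 147) [0.6149 0.0194 0.04  ] [array([146.8, 205.5]), array([51.9, 38.3]), np.float64(39.2)]
shaker1 0.57 (246, 287) [0.654  0.2069 0.04  ] [array([287.5, 247. ]), array([38., 47.]), np.float64(90.0)]
shaker1 0.57 (105, 143) [0.4902 0.0174 0.04  ] [array([140. , 106.9]), array([61.2, 42. ]), np.float64(57.5)]
slim_shaker 0.88 (158, 292) [0.536  0.2014 0.04  ] [array([291.5, 159. ]), array([30., 49.]), np.float64(90.0)]
slim_shaker 0.35 (122, 17) [ 0.5222 -0.1498  0.04  ] [array([ 21. , 120.5]), array([39., 42.]), np.float64(90.0)]
2.5083
```

View pics/w_case.png

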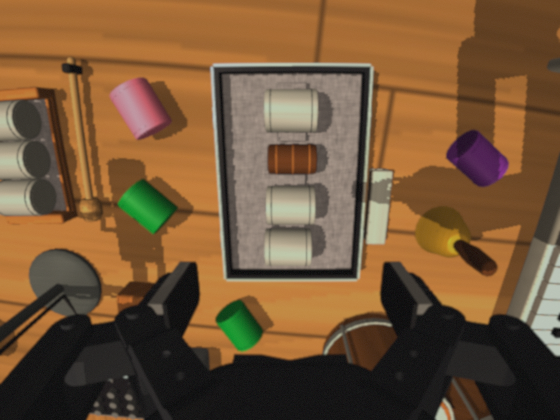

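The wrist view shows the case with steel shakers at pixels (291,110), (290,205) and (288,247), and the slim one at (292,158). The tilted poses are near the arm's limits, so I'll scan reachability before moving.

```bash
cat >> h.py <<'E'
def Rt(yaw,tilt,flip=False):
    s,c=np.sin(tilt),np.cos(tilt)
    R=Rz(yaw)@np.array([[-c,0,s],[0,1,0],[-s,0,-c]])
    return R@np.diag([-1,-1,1]) if flip else R
E
python3 - <<'E'
from h import *
yaw=.115;T=np.array([.568,-.158,0]);ex=Rz(yaw)[:,0];ez=np.array([0,0,1.])
for flip in (0,1):
  for t in (36,40,43,45):
    R=Rt(yaw,np.radians(t),flip)
    for n,dx,z in (("far",.025,.08),("near",-.025,.08),("top",0,.124)):
      out=[]
      for k,d in (("at",0*ez),("z30",.03*ez),("z60",.06*ez),("back50",-R[:,2]*.05),("back100",-R[:,2]*.1),("x-60z50",-.06*ex+.05*ez),("x-100z30",-.1*ex+.03*ez)):
        q=bot.solve_ik(T+ex*dx+z*ez+d,R); out.append(k+":"+("-" if q is None else ",".join(f"{v:.2f}" for v in q)))
      print(flip,t,n," | ".join(out))
E
```

```text
0 36 far at:- | z30:- | z60:- | back50:- | back100:- | x-60z50:- | x-100z30:-
0 36 near at:-0.61,0.42,2.19,1.50,0.40,2.60 | z30:- | z60:- | back50:- | back100:- | x-60z50:- | x-100z30:-0.83,0.29,2.32,1.34,0.51,2.57
0 36 top at:- | z30:- | z60:- | back50:- | back100:- | x-60z50:- | x-100z30:-
0 40 far at:-0.56,0.47,2.15,1.71,0.42,2.44 | z30:-0.56,0.41,2.12,1.50,0.42,2.67 | z60:- | back50:-0.62,0.37,2.17,1.48,0.45,2.64 | back100:- | x-60z50:-0.67,0.33,2.20,1.42,0.48,2.66 | x-100z30:-0.75,0.35,2.29,1.56,0.51,2.41
0 40 near at:-0.65,0.45,2.24,1.76,0.47,2.30 | z30:-0.65,0.38,2.21,1.55,0.46,2.53 | z60:- | back50:-0.71,0.34,2.25,1.51,0.49,2.52 | back100:- | x-60z50:-0.78,0.29,2.28,1.43,0.53,2.55 | x-100z30:-
0 40 top at:- | z30:- | z60:- | back50:- | back100:- | x-60z50:- | x-100z30:-
0 43 far at:-0.58,0.50,2.18,1.88,0.48,2.24 | z30:-0.58,0.43,2.16,1.70,0.46,2.45 | z60:-0.58,0.36,2.13,1.51,0.46,2.66 | back50:-0.64,0.39,2.21,1.68,0.49,2.41 | back100:-0.71,0.29,2.22,1.45,0.53,2.61 | x-60z50:-0.70,0.35,2.24,1.60,0.52,2.46 | x-100z30:-0.79,0.38,2.33,1.71,0.57,2.23
0 43 near at:-0.67,0.48,2.27,1
[... 3689 characters left out ...]
0,-0.82 | z60:-0.60,0.37,2.15,1.63,0.48,-0.62 | back50:-0.66,0.41,2.24,1.79,0.53,-0.86 | back100:-0.74,0.30,2.25,1.57,0.56,-0.68 | x-60z50:-0.71,0.36,2.26,1.70,0.55,-0.81 | x-100z30:-
1 45 near at:-0.69,0.50,2.30,1.98,0.59,-1.12 | z30:-0.69,0.42,2.27,1.82,0.56,-0.93 | z60:-0.69,0.34,2.24,1.64,0.54,-0.72 | back50:-0.77,0.39,2.32,1.77,0.59,-0.95 | back100:-0.86,0.27,2.33,1.53,0.63,-0.76 | x-60z50:- | x-100z30:-
1 45 top at:-0.64,0.40,2.21,1.74,0.52,-0.78 | z30:-0.64,0.33,2.18,1.56,0.51,-0.57 | z60:-0.64,0.26,2.14,1.38,0.52,-0.37 | back50:-0.72,0.29,2.23,1.52,0.55,-0.60 | back100:-0.80,0.18,2.23,1.31,0.62,-0.42 | x-60z50:-0.77,0.24,2.24,1.43,0.59,-0.54 | x-100z30:-0.88,0.26,2.33,1.50,0.64,-0.74
```

Run:
```python
from h import *
bot.move_ptp(np.array([.44,-.17,.25]),Rt(.11,0))
s=bot.sense(); im=bot.camera("wrist"); save(im,"w_tray")
np.save("s_tray.npy",s,allow_pickle=True)
for t,z in (("base1",.037),("tray",.034),("mallet",.012)):
  for d in bot.masks_of("wrist",t):
    if d["score"]<.3: continue
    cn=max(cv2.findContours(d["pixels"].astype(np.uint8),0,1)[0],key=cv2.contourArea)
    r,c=d["position"]; w=back("wrist",cn.reshape(-1,2),z,s)[:,:2].astype(np.float32)
    print(t,round(d["score"],2),(int(r),int(c)),back("wrist",[[c,r]],z,s)[0].round(4),[np.round(x,1) for x in cv2.minAreaRect(w*1000)])
print(s["time"],s["ft_force"])
```

```text
base1 0.69 (288, 285) [ 0.5705 -0.1611  0.037 ] [array([ 575.3, -160.7]), array([52.3, 64.1]), np.float64(7.6)]
base1 0.6 (324, 284) [ 0.6241 -0.1561  0.037 ] [array([ 627.1, -157.9]), array([52.8, 66.7]), np.float64(6.4)]
base1 0.58 (251, 283) [ 0.522  -0.1685  0.037 ] [array([ 522.1, -168.6]), array([56.7, 66.2]), np.float64(6.3)]
tray 0.6 (244, 308) [ 0.5111 -0.1393  0.034 ] [array([ 565.3, -160.7]), array([188.5,  89.3]), np.float64(6.5)]
tray 0.6 (292, 284) [ 0.5786 -0.1606  0.034 ] [array([ 577.2, -160.5]), array([52.8, 64.6]), np.float64(7.6)]
mallet 0.97 (269, 347) [ 0.5498 -0.0825  0.012 ] [array([550.1, -83. ]), array([222. ,  28.4]), np.float64(6.2)]
4.1167 [-0.39886953 -0.53316539 -0.50105406]
```

View pics/w_tray.png

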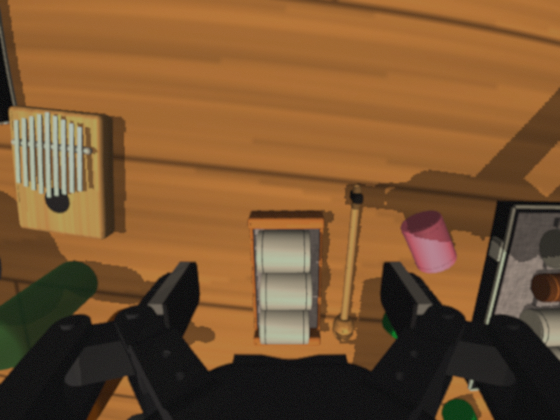

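```bash
cat >> h.py <<'E'
from scipy.optimize import minimize
def cyl(x,y,z,yaw,r=.025,l=.06,n=48):
    a=np.linspace(0,2*np.pi,n,endpoint=False)
    P=np.concatenate([np.c_[r*np.cos(a),np.full(n,sy*l/2),r*np.sin(a)] for sy in(-1,1)])
    return P@Rz(yaw).T+[x,y,z]
S=4
def fit(name,mask,make,x0,s=None,span=(.006,.006,.05)):
    """make(params)-> list of point sets whose hulls union should equal mask"""
    M=cv2.resize(mask.astype(np.float32),None,fx=S,fy=S,interpolation=cv2.INTER_LINEAR)>.5
    def img(p):
        I=np.zeros(M.shape,np.uint8)
        for P in make(p):
            uv=(proj(name,P,s)+.5)*S-.5
            h=cv2.convexHull(uv.astype(np.float32)); cv2.fillConvexPoly(I,np.round(h*16).astype(np.int32),1,shift=4)
        return I>0
    def cost(p):
        I=img(p); return 1-(I&M).sum()/(I|M).sum()
    x0=np.array(x0,float); sp=np.array(span)
    sim=np.vstack([x0]+[x0+np.eye(len(x0))[i]*sp[i] for i in range(len(x0))])
    r=minimize(cost,x0,method="Nelder-Mead",options=dict(initial_simplex=sim,xatol=1e-4,fatol=1e-4,maxiter=200))
    return r.x,1-r.fun
E
python3 - <<'E'
from h import *
def row(p): return [cyl(*(np.array([p[0],p[1],.037])+Rz(p[2])@[d,0,0]),p[2]) for d in(-.05,0,.05)]
s=np.load("s_tray.npy",allow_pickle=True).item()
im=bot.camera("wrist")
m=np.zeros((420,560),bool); ds=[]
for d in bot.masks_of("wrist","base1"):
    if d["score"]>.4 and d["pixels"].sum()<3500 and 240<d["position"][1]<320: m|=d["pixels"]; ds.append(d)
print(len(ds),fit("wrist",m,row,(.57,-.161,.115),s))
for d in ds:
    # individual
    c=d["position"]
    print(c)
# tray: near cheek corners overlay
p=fit("wrist",m,row,(.57,-.161,.115),s)[0]
o=im.copy()
for P in row(p):
    h=cv2.convexHull(proj("wrist",P,s).astype(np.float32)); cv2.polylines(o,[h.astype(np.int32)],True,(255,0,0),1)
def box(p,x0,x1,y0,y1,z): return np.array([[x0,y0,z],[x1,y0,z],[x1,y1,z],[x0,y1,z]])@Rz(p[2]).T+[p[0],p[1],0]
for b in ((-.0905,-.0765,-.045,.045,.034),(.0765,.0905,-.045,.045,.034)):
    cv2.polylines(o,[proj("wrist",box(p,*b),s).round().astype(np.int32)],True,(0,0,255),1)
save(o,"w_fit",(190,360,210,370),4)
np.save("tray.npy",p)
E
```

```text
3 (array([ 0.5714635 , -0.16237583,  0.12355927]), np.float64(0.9476346418589129))
[252.8, 282.7]
[290.0, 284.5]
[324.2, 284.1]
```

View pics/w_fit.png

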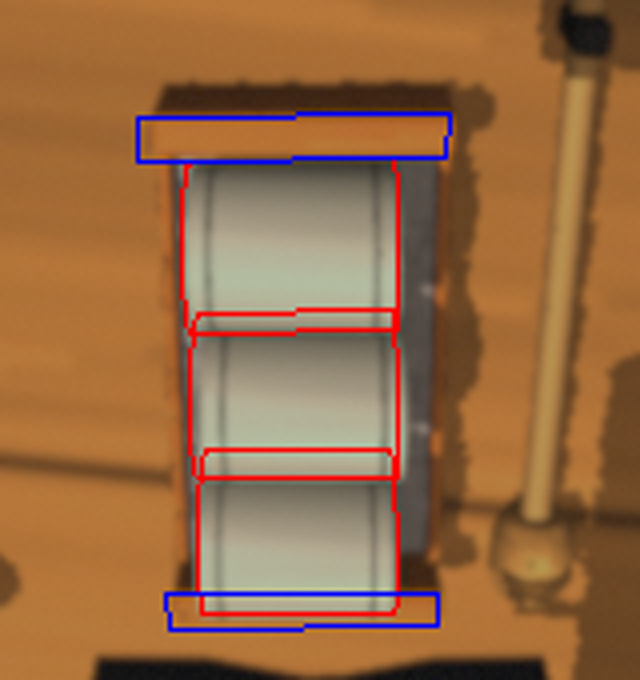

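Run:
```python
from h import *
bot.move_ptp(np.array([.56,.2,.28]),Rt(.1,0,True))
s=bot.sense(); im=bot.camera("wrist"); save(im,"w_case2")
bot.camera("top")
exp=np.array([[.481,.192],[.596,.203],[.654,.208]])
for cam in("wrist","top"):
  for d in bot.masks_of(cam,"shaker1"):
    if d["score"]<.3: continue
    r,c=d["position"]; w=back(cam,[[c,r]],.04,s)[0]
    k=np.argmin(np.hypot(*(exp-w[:2]).T))
    if np.hypot(*(exp[k]-w[:2]))>.025: continue
    x,i=fit(cam,d["pixels"],lambda p:[cyl(p[0],p[1],.04,p[2])],(*w[:2],.1),s)
    print(cam,k,round(d["score"],2),(int(r),int(c)),w[:2].round(4),x.round(4),round(i,3))
print(s["time"])
```

```text
wrist 2 0.95 (96, 288) [0.6543 0.2103] [0.6535 0.2084 0.1271] 0.971
wrist 1 0.63 (148, 289) [0.5979 0.2038] [0.596  0.2052 0.112 ] 0.966
top 2 0.69 (195, 189) [0.6503 0.2146] [0.6527 0.2081 0.1339] 0.862
top 0 0.56 (256, 196) [0.4778 0.1934] [0.4788 0.1933 0.0973] 0.952
top 1 0.56 (221, 194) [0.5754 0.1992] [0.582  0.1975 0.1454] 0.146
7.6583
```

View pics/w_case2.png

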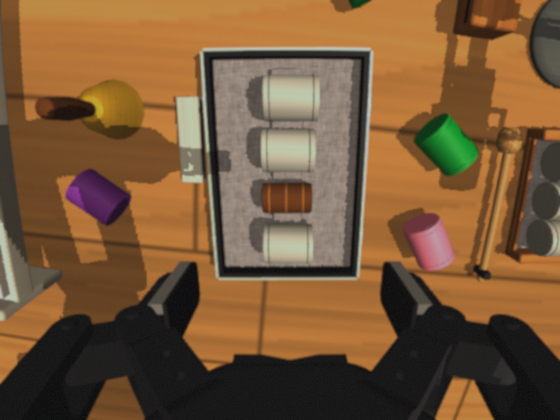

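The second view, from the opposite side, agrees to about 1 mm: the steel shakers are at (.654,.2085), (.596,.2045) and (.4805,.1925). Picking the farthest one first.

```bash
cat >> h.py <<'E'
YC=.108
def pick(x,y):
    R=Rt(YC,0,True)
    bot.move_ptp(np.array([x,y,.14]),R)
    bot.move_straight(np.array([x,y,.038]),v=.12)
    s=bot.sense(); print("at",s["tcp_pos"].round(4),s["ft_force"].round(2))
    bot.grasp(40)
    s=bot.sense(); print("grip",round(s["opening"],4),s["ft_force"].round(2))
    if not .054<s["opening"]<.066: print("BAD GRIP"); return False
    bot.move_straight(np.array([x,y,.14]),v=.2)
    s=bot.sense(); print("lift",round(s["opening"],4),s["ft_force"].round(2),s["time"]); return True
E
python3 - <<'E'
from h import *
pick(.654,.2085)
bot.move_ptp(np.array([.56,.15,.26]),Rt(.1,0,True))
save(bot.camera("wrist"),"held1"); save(bot.camera("side"),"side1")
for p in ((.46,0,.26),(.46,-.05,.24),(.48,-.05,.2)):
  for y in (-.1,0,.1):
    for t in (0,20,40):
      q=bot.solve_ik(np.array(p),Rt(y,np.radians(t),False)); q2=bot.solve_ik(np.array(p),Rt(y,np.radians(t),True))
      print(p,y,t,None if q is None else q.round(2),None if q2 is None else q2.round(2))
E
```

```text
at [0.6548 0.2087 0.039 ] [0.16 0.52 0.15]
grip 0.0602 [-0.07  0.3   5.27]
lift 0.0597 [-0.37 -0.78 -1.61] 10.5917
(0.46, 0, 0.26) -0.1 0 [-0.09  0.13  1.71 -0.    1.29 -1.56] [-0.09  0.13  1.71 -0.    1.29  1.58]
(0.46, 0, 0.26) -0.1 20 [-0.09 -0.03  1.95 -0.    0.87 -1.56] [-0.09 -0.03  1.95 -0.    0.87  1.58]
(0.46, 0, 0.26) -0.1 40 [-0.08 -0.12  2.21 -0.03  0.35 -1.53] [-0.08 -0.12  2.21 -0.03  0.35  1.61]
(0.46, 0, 0.26) 0 0 [-0.09  0.13  1.71 -0.    1.29 -1.66] [-0.09  0.13  1.71 -0.    1.29  1.48]
(0.46, 0, 0.26) 0 20 [-0.12 -0.03  1.95  0.06  0.87 -1.72] [-0.12 -0.03  1.95  0.06  0.87  1.42]
(0.46, 0, 0.26) 0 40 [-0.18 -0.12  2.21  0.32  0.38 -2.01] [-0.18 -0.12  2.21  0.32  0.38  1.13]
(0.46, 0, 0.26) 0.1 0 [-0.09  0.13  1.71 -0.    1.29 -1.76] [-0.09  0.13  1.71 -0.    1.29  1.38]
(0.46, 0, 0.26) 0.1 20 [-0.16 -0.03  1.95  0.11  0.89 -1.89] [-0.16 -0.03  1.95  0.11  0.89  1.25]
(0.46, 0, 0.26) 0.1 40 [-0.28 -0.12  2.21  0.58  0.45 -2.4 ] [-0.28 -0.12  2.21  0.58  0.45  0.75]
(0.46, -0.05, 0.24) -0.1 0 [-0.2   0.16  1.74 -0.    1.25 -1.67] [-0.2   0.16  1.74 -0.    1.25  1.4
[... 933 characters left out ...]
01  0.06  0.7  -1.74] [-0.22  0.08  2.01  0.06  0.7   1.41]
(0.48, -0.05, 0.2) -0.1 40 [-0.27  0.04  2.29  0.76  0.16 -2.46] [-0.27  0.04  2.29  0.76  0.16  0.68]
(0.48, -0.05, 0.2) 0 0 [-0.19  0.22  1.76 -0.    1.15 -1.76] [-0.19  0.22  1.76 -0.    1.15  1.38]
(0.48, -0.05, 0.2) 0 20 [-0.26  0.08  2.01  0.13  0.71 -1.91] [-0.26  0.08  2.01  0.13  0.71  1.23]
(0.48, -0.05, 0.2) 0 40 None [-0.36  0.04  2.29  1.02  0.27  0.28]
(0.48, -0.05, 0.2) 0.1 0 [-0.19  0.22  1.76 -0.    1.15 -1.86] [-0.19  0.22  1.76 -0.    1.15  1.28]
(0.48, -0.05, 0.2) 0.1 20 [-0.29  0.09  2.01  0.19  0.73 -2.08] [-0.29  0.09  2.01  0.19  0.73  1.06]
(0.48, -0.05, 0.2) 0.1 40 None [-0.44  0.05  2.28  1.09  0.38  0.09]
```

View pics/held1.png

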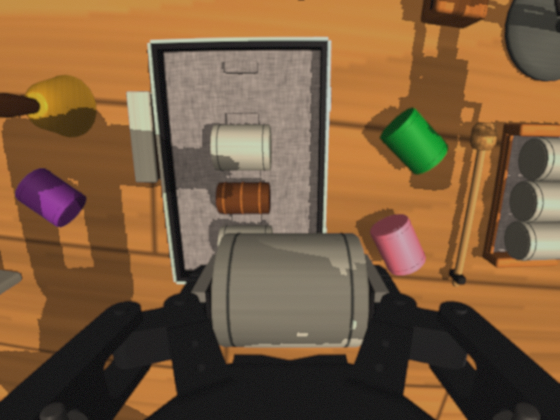

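View pics/side1.png

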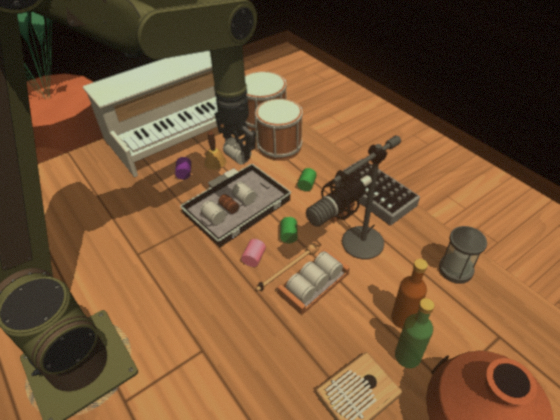

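Shaker gripped: opening 60 mm, and the picture shows it square in the jaws at (292,290), with the other two steel ones and the slim one still in the case. Next I'll measure its offset in the hand, then move to the pre-pose.

```bash
cat >> h.py <<'E'
TR=np.array([.5705,-.1618]); YT=.118; TILT=np.radians(45)
def heldoff():
    s=bot.sense(); bot.camera("wrist")
    for d in bot.masks_of("wrist","shaker1"):
        r,c=d["position"]
        if d["pixels"].sum()<8000 or abs(r-290)>40 or abs(c-290)>40: continue
        def mk(p): return [cyl(p[0],0,p[1],0)@s["orientation"].T+s["tcp_pos"]]
        x,i=fit("wrist",d["pixels"],mk,(0,0),s,span=(.004,.004)); print("held off tool x,z",x.round(4),round(i,3),round(d["score"],2)); return x
    print("no mask")
E
python3 - <<'E'
from h import *
heldoff()
bot.move_ptp(np.array([.46,-.03,.25]),Rt(0,np.radians(20),True))
s=bot.sense();print(s["time"])
R=Rt(YT,TILT); ex=Rz(YT)[:,0]
tgt=np.array([*TR,.08])+ex*.025
pre=tgt-R[:,2]*.1
q=bot.solve_ik(pre,R);print(q)
q=bot.solve_ik(tgt+[0,0,.03],R);print(q)
E
```

```text
held off tool x,z [-0.0017 -0.0004] 0.966 0.7
12.325
[-0.74316259  0.30807445  2.24472461  1.55298005  0.56628036  2.47392905]
[-0.60493101  0.44487895  2.17248323  1.79177362  0.50005118  2.3332077 ]
```

```bash
cat >> h.py <<'E'
def place_pre(dx,z,back,zup=.03,off=(-.001,0,-.001)):
    R=Rt(YT,TILT); ex=Rz(YT)[:,0]
    tgt=np.array([*TR,z])+ex*dx-R@np.array(off)
    bot.move_ptp(tgt-R[:,2]*back,R)
    s=bot.sense();print("pre",s["tcp_pos"].round(4),s["ft_force"].round(2),round(s["time"],2))
    bot.move_straight(tgt+[0,0,zup],v=.12)
    s=bot.sense();print("above",s["tcp_pos"].round(4),s["ft_force"].round(2),round(s["time"],2))
    return tgt
def lower(tgt,start=.008,end=-.008,step=.0015,F=4.0):
    bot.move_straight(tgt+[0,0,start],v=.06); bot.sleep(.1)
    f0=bot.sense()["ft_force"]; h=start
    while h>end:
        h-=step; bot.move_straight(tgt+[0,0,h],v=.03)
        s=bot.sense(); df=s["ft_force"]-f0
        print(f"{h*1000:.1f} z{s['tcp_pos'][2]-tgt[2]:+.4f}",df.round(1))
        if np.linalg.norm(df)>F: break
    print("t",round(s["time"],2)); return h
E
python3 - <<'E'
from h import *
t=place_pre(.025,.08,.1); np.save("t.npy",t)
save(bot.camera("side"),"side2"); save(bot.camera("wrist"),"w2")
E
```

```text
pre [ 0.5262 -0.1668  0.1493] [-0.17  1.18 -0.7 ] 13.64
above [ 0.595  -0.1583  0.1088] [ 0.25 -0.15 -0.78] 14.47
```

View pics/side2.png

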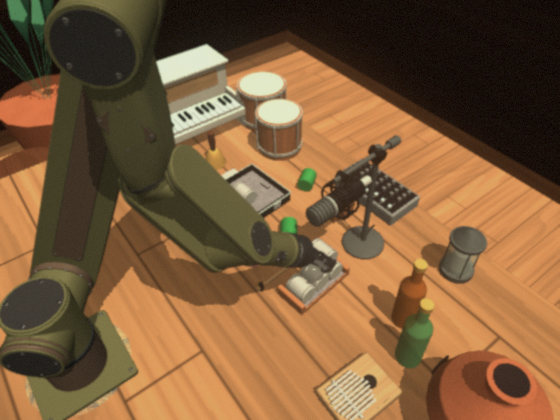

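View pics/w2.png

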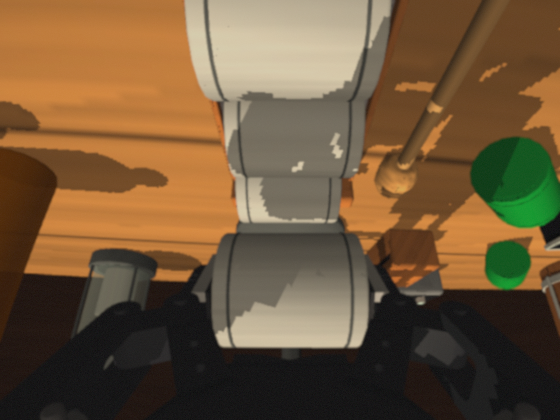

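The wrist view looks along the row: base1 is centred at about column 291, base2 at 293, base3 at 290 and the held shaker at 290, so it's aligned. The mic is clear above. Lowering.

Run:
```python
from h import *
t=np.load("t.npy"); h=lower(t)
save(bot.camera("wrist"),"w3")
```

```text
6.5 z+0.0067 [-1.5  0.3  1.1]
5.0 z+0.0049 [-0.7 -0.1 -0.2]
3.5 z+0.0033 [-1.1  0.7  0.5]
2.0 z+0.0018 [-1.6 -0.3  0.8]
0.5 z+0.0004 [-0.9 -0.  -0.3]
-1.0 z-0.0003 [-2.4  0.2  5.5]
t 16.69
```

View pics/w3.png

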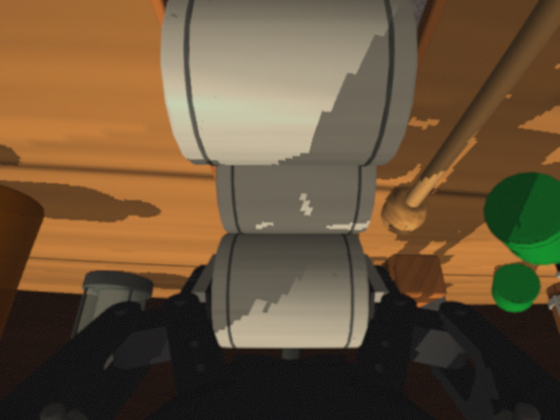

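Run:
```python
from h import *
t=np.load("t.npy"); R=Rt(YT,TILT)
bot.move_straight(t+[0,0,-.0018],v=.03); s=bot.sense(); print(s["tcp_pos"]-t,s["ft_force"].round(1))
bot.release(); bot.sleep(.2); s=bot.sense(); print("rel",s["ft_force"].round(2),s["opening"],s["time"])
save(bot.camera("wrist"),"w4")
```

```text
[ 9.68763189e-04  4.30517731e-05 -2.87477989e-04] [-2.3  0.1  8.2]
rel [-0.12  0.24 -0.04] 0.08565266339464817 17.575
```

View pics/w4.png

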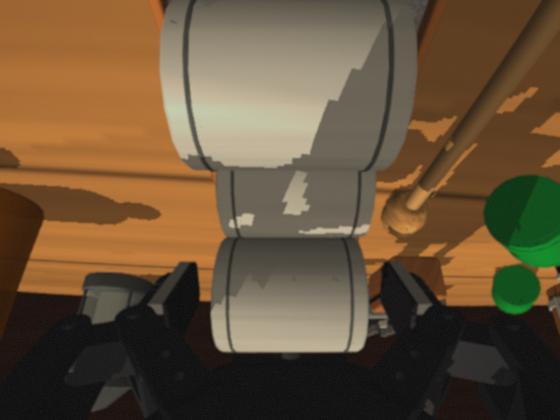

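It rests seated and stayed still on release. Retracting and fetching the second one for the near gap.

```bash
cat >> h.py <<'E'
MID=(np.array([.46,-.03,.25]),Rt(0,np.radians(20),True))
def retract(d=.1):
    s=bot.sense(); bot.move_straight(s["tcp_pos"]-s["orientation"][:,2]*d,v=.2)
E
python3 - <<'E'
from h import *
retract(); bot.move_ptp(*MID)
ok=pick(.596,.2045)
if ok:
    bot.move_ptp(np.array([.56,.17,.24]),Rt(.1,0,True)); heldoff(); bot.move_ptp(*MID)
    R=Rt(YT,TILT)
    for b in (.06,.08,.09,.1): print(b,bot.solve_ik(np.array([*TR,.08])-Rz(YT)[:,0]*.025-R[:,2]*b,R))
    print(bot.sense()["time"],bot.sense()["opening"])
    save(bot.camera("side"),"side3");save(bot.camera("top"),"top3")
E
```

```text
at [0.5967 0.2045 0.0389] [-0.12  0.39 -0.44]
grip 0.0594 [-1.66  0.02  4.61]
lift 0.0595 [-0.66 -1.08 -1.53] 22.7417
held off tool x,z [-0.002   0.0004] 0.973 0.79
0.06 [-0.79438061  0.3707057   2.31234172  1.70403293  0.59958062  2.24010654]
0.08 [-0.83029977  0.32493152  2.31560847  1.6089896   0.61247058  2.31695183]
0.09 [-0.84905833  0.3017707   2.31624742  1.56070332  0.62135022  2.35610157]
0.1 [-0.86836636  0.27848254  2.31622008  1.5123749   0.63199278  2.39525975]
24.2667 0.05967820529968737
```

View pics/side3.png

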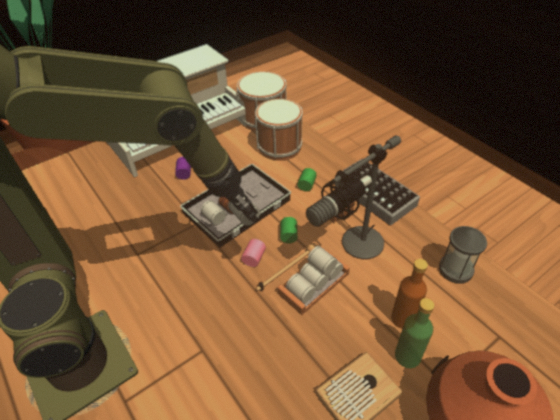

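Run:
```python
from h import *
t=place_pre(-.025,.08,.09); np.save("t.npy",t)
save(bot.camera("wrist"),"w5"); lower(t)
save(bot.camera("wrist"),"w6")
```

```text
pre [ 0.4832 -0.1719  0.1423] [ 0.69  0.44 -1.88] 25.69
above [ 0.5454 -0.164   0.1087] [ 0.48 -0.11 -1.79] 26.44
6.5 z+0.0067 [-0.5  0.   0.5]
5.0 z+0.0049 [-1.1 -0.  -0.3]
3.5 z+0.0033 [-0.3 -0.5 -0.1]
2.0 z+0.0019 [-0.  -0.7 -1.1]
0.5 z+0.0004 [-0.3 -0.3 -1.2]
-1.0 z-0.0002 [-2.4  1.1  5.4]
t 28.61
```

View pics/w5.png

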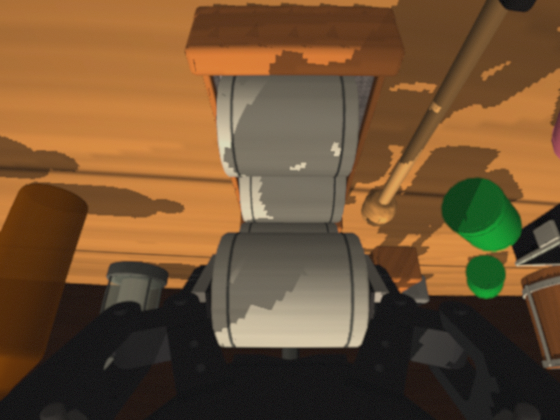

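View pics/w6.png

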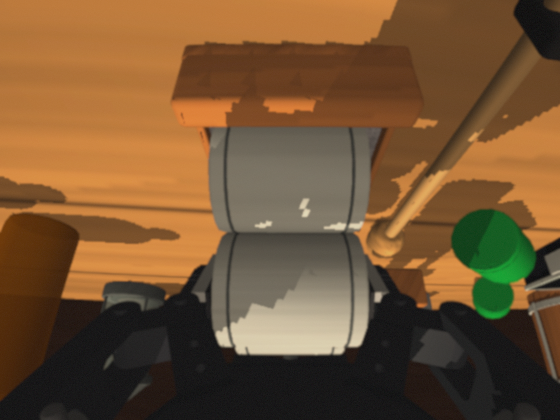

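Seated at the expected height with 5 N upward, and in line with base1 (columns 213–368 against 210–370). Releasing, then fetching the third.

Run:
```python
from h import *
t=np.load("t.npy")
bot.move_straight(t+[0,0,-.0018],v=.03); s=bot.sense(); print(s["tcp_pos"]-t,s["ft_force"].round(1))
bot.release(); bot.sleep(.2); save(bot.camera("wrist"),"w7")
retract(.09); bot.move_ptp(*MID); save(bot.camera("side"),"side4")
ok=pick(.4805,.1925)
if ok:
    bot.move_ptp(np.array([.52,.15,.24]),Rt(.1,0,True)); heldoff(); bot.move_ptp(*MID)
    R=Rt(YT,TILT)
    for b,z in ((0,.02),(0,.03),(.05,0),(.07,0),(.05,.01)): print(b,z,bot.solve_ik(np.array([*TR,.124+z])-R[:,2]*b,R))
    print(bot.sense()["time"],bot.sense()["opening"])
```

```text
[ 1.02201246e-03  6.94068719e-05 -1.94716276e-04] [-3.3  0.9  8.8]
at [0.4811 0.1924 0.0387] [ 0.14 -0.7  -0.76]
grip 0.0594 [-0.53 -0.    6.52]
lift 0.0598 [ 0.42  0.03 -1.11] 34.525
held off tool x,z [-0.001  -0.0007] 0.969 0.71
0 0.02 [-0.64930004  0.35322649  2.18042571  1.5990839   0.51331305  2.51060411]
0 0.03 [-0.64930004  0.33110134  2.16901281  1.53957848  0.51336221  2.57890756]
0.05 0 [-0.72031826  0.29429351  2.21815119  1.50662112  0.55486931  2.5507821 ]
0.07 0 [-0.75176482  0.2513954   2.22061111  1.42152331  0.57809746  2.62193038]
0.05 0.01 [-0.72031826  0.27136219  2.20533249  1.4493897   0.55818354  2.61817773]
35.9417 0.05981017763458815
```

View pics/w7.png

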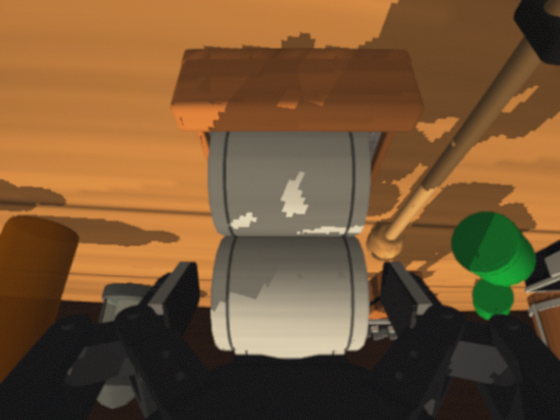

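View pics/side4.png

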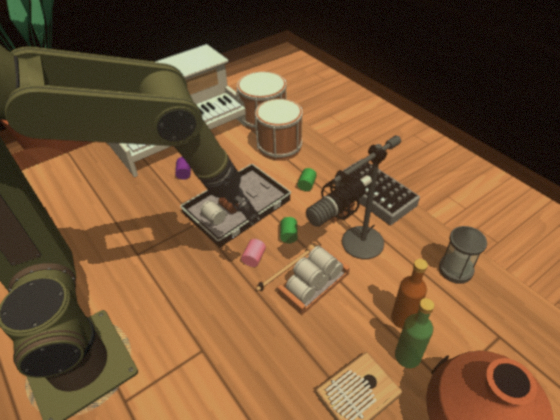

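Run:
```python
from h import *
t=place_pre(0,.124,.06,zup=.025); np.save("t.npy",t)
save(bot.camera("wrist"),"w8"); lower(t)
save(bot.camera("wrist"),"w9"); save(bot.camera("side"),"side5")
```

```text
pre [ 0.5294 -0.1661  0.1649] [ 0.53 -0.17 -0.54] 37.18
above [ 0.5705 -0.1608  0.1476] [-0.85 -0.12 -1.26] 37.72
6.5 z+0.0067 [ 0.7  1.1 -0.8]
5.0 z+0.0049 [ 0.4  0.7 -0.1]
3.5 z+0.0033 [-0.2  0.4 -0.7]
2.0 z+0.0018 [0.4 0.7 0.6]
0.5 z+0.0004 [-0.   0.1  0.1]
-1.0 z-0.0011 [ 0.1 -0.2 -0.5]
-2.5 z-0.0017 [-1.   1.6  4.6]
t 40.05
```

View pics/w8.png

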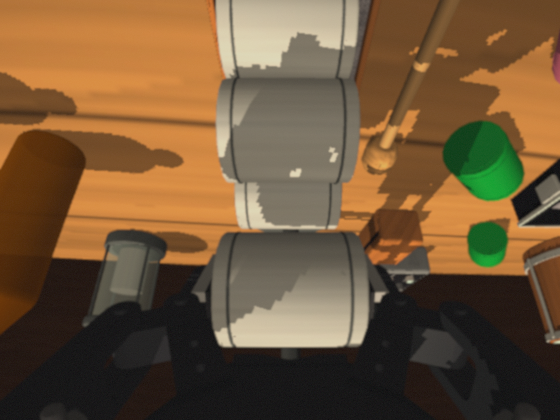

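View pics/side5.png

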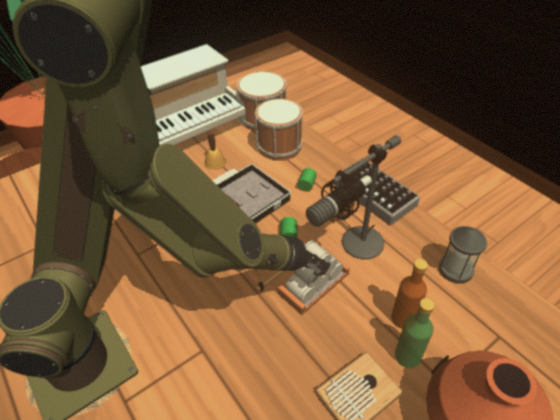

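View pics/w9.png

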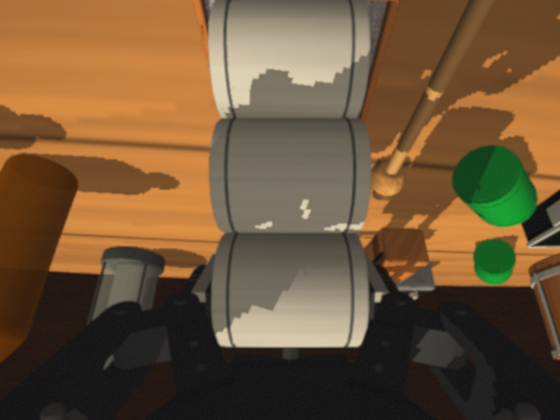

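The top one made contact 1.7 mm below nominal with 4.6 N. All columns line up (about 211–370), so I'll settle it, release and back off.

```bash
python3 - <<'E'
from h import *
t=np.load("t.npy")
bot.move_straight(t+[0,0,-.0032],v=.03); s=bot.sense(); print(s["tcp_pos"]-t,s["ft_force"].round(1))
bot.release(); bot.sleep(.2); save(bot.camera("wrist"),"w10"); print(bot.sense()["ft_force"].round(2))
retract(.06); bot.move_ptp(*MID)
bot.move_ptp(np.array([.44,-.17,.25]),Rt(.11,0))
s=bot.sense(); save(bot.camera("wrist"),"w11"); save(bot.camera("side"),"side6"); save(bot.camera("top"),"top6"); print(s["time"],s["ft_force"])
# overlay expected stack
im=bot.camera("wrist");ex=Rz(YT)[:,0]
for dx,z in((.025,.08),(-.025,.08),(0,.124)):
    P=cyl(*(np.array([*TR,z])+ex*dx),YT); cv2.polylines(im,[cv2.convexHull(proj("wrist",P,s).astype(np.float32)).round().astype(np.int32)],True,(255,0,0),1)
save(im,"w12",(170,380,190,400),3)
E
python3 -c "
import cv2,numpy as np
a=cv2.imread('pics/side6.png')[140:340,180:400];cv2.imwrite('pics/side6c.png',cv2.resize(a,None,fx=3,fy=3))"
```

```text
[ 5.46365686e-04  4.16305314e-06 -1.79592834e-03] [-5.  -0.1 10.6]
[-0.39 -0.48  0.17]
45.6333 [ 0.14098409 -0.41342612  0.68782822]
```

View pics/w12.png

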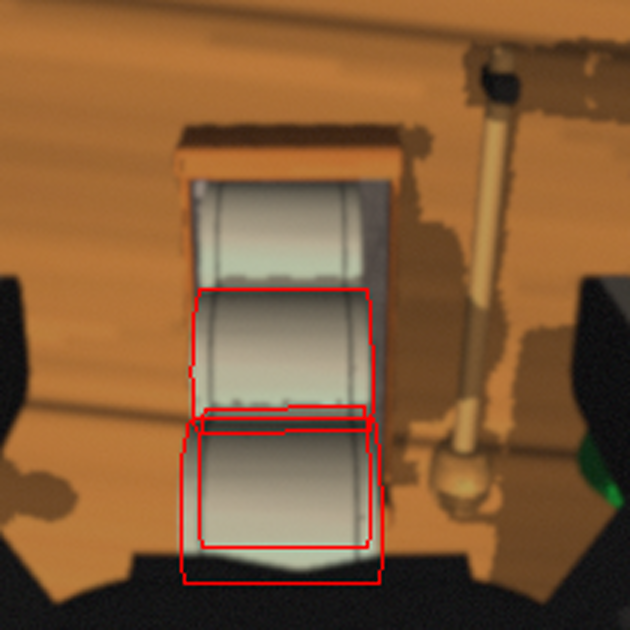

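View pics/side6c.png

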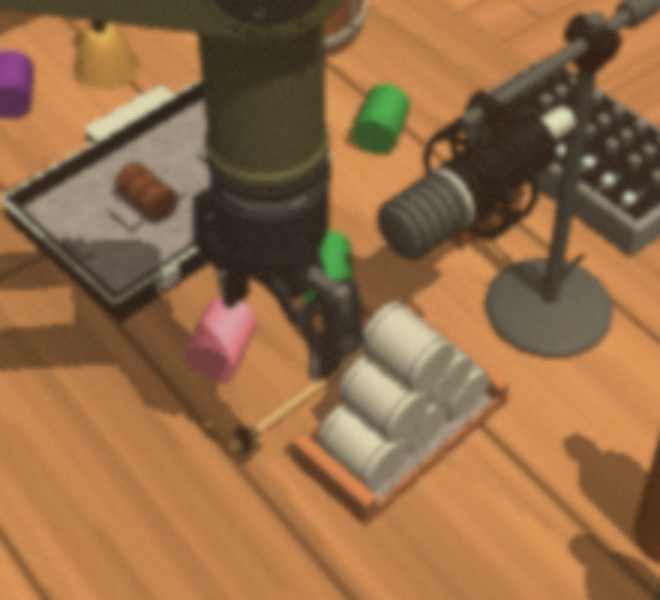

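View pics/top6.png

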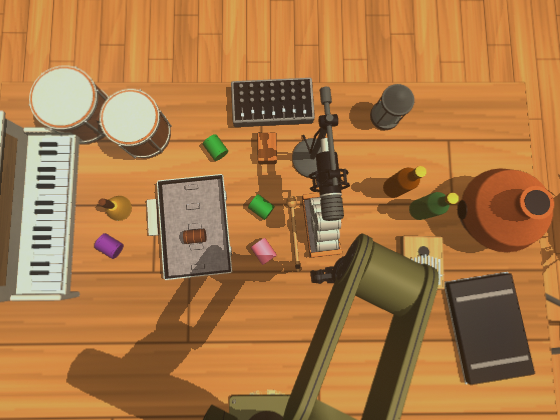

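The stack stands complete: the side crop shows one shaker over two over three at (400,400). The slim shaker is still in the case, the mallet and bottles are unmoved, and the robot is clear.

Run:
```python
from h import *
bot.sign_off(); print(bot.sense()["time"])
```

```text
the job is handed in; nothing more can be done
the job is handed in; nothing more can be done
```

The stack is finished and handed in at about 45.8 s of the 72 s allowed. I gripped the three steel shakers end-to-end and laid them in the far gap, then the near gap, then the top gap, with the hand leaning back 45° under the microphone. I placed the far one before the near one so the gripper's body would clear the neighbouring shaker.

- **Lowering:** I lowered each one until I felt contact, which came at 5 to 6 N, and settled it with 8 to 11 N before letting go. Forces fell back to zero after each release.
- **Heights:** The two gap shakers touched within about 0.3 mm of the given height. The top one touched 1.7 mm below it, which agrees to within the 2 mm calibration.
- **Last pictures:** All six shakers lie in line. The slim shaker is still in the case, and the mallet, bottles, bell and look-alikes show no visible shift.
- **Microphone:** I relied on the planned clearance and saw no contact in the pictures or in the force readings at each step. I had no separate touch check on it.

No check failed. The top and wrist cameras differed by 2 to 3 mm on the tray's position, so I used a value between the two.

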